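# Put the UV torch away and snap its slide lid shut

### The job

Put the UV torch flat into the cradle of its grey case. Then pick up the green lid by its grip bar, start its nose in the grooves at the case's open end, and slide it along, over the small springy ridge at the far end, until it is fully home against the end wall and the ridge has snapped into the lid's cross groove. Work by feel: lean on the lid until the ridge gives way (it takes about 20 N) but never ram or jam it (stay well below 35 N), and leave everything else on the desk where it is.

Things in the scene. Friction and masses are not known exactly. Their poses are not given: they have to be found in the camera images.
- case: Grey slide-lid torch case, screwed to the desk (cannot move), 104 (x) x 181 (y) x 41 mm high. Origin: on the desk under the middle; y runs from the open mouth end (y -95 mm) to the closed end (y +86); the lid closes by sliding along +y. Floor at z 4, torch space x -41..41, y -89..55. Screw ears (heads at z 6) reach x +-72 at y +-55. Two level ledges, x 41..52 and -41..-52, z 30, carry the lid
- cradle (a point): In the case (its x 0, y -17, z 4 mm; axes as the case's): where the torch's origin lies when put away. Two pairs of black ribs, 12 mm high, 16 mm long, 45 mm either side of it along y, leave a 35 mm wide lane along y for the 30 mm torch; between the pairs the full 82 mm width of the case is free for fingers. The torch has about 4 mm play either way along y
- mouth (a point): Outer edge, chamfered by 2 mm, of the sill, the low (30 mm) wall at the open end (case x 0, y -95, z 30; axes as the case's). Guides on the ledges, up to z 41, hold the lid sideways: inner faces at x +-45.5 mm (1.5 mm play a side), flaring to +-50.5 over the last 26 mm to the mouth. Over these 26 mm the ledges are open from above: the lid's nose can be laid down here and pushed under the lips
- lips (a point): Middle of the gap between the two lips where they begin (case x 0, y -69, z 38 mm; axes as the case's). The lips lie over the ledges and make the grooves; they reach in to x +-40 mm, top at z 41, underside at z 37.6 (1.6 mm play over the 6 mm lid) from y -52 to the closed end; from y -69 to -52 they are bent up by 4 mm as a lead-in
- home (a point): Where the lid's origin lies when the lid is fully home, nose against the rigid end wall, whose inner face is at case y 80 mm (case x 0, y -6, z 30 mm; axes as the case's)
- ridge (a joint): Small springy end ridge: black, 60 mm wide, across the case at case y 75 mm; crest 3 mm above the ledges, flanks 30 degrees (front) and 70 (back). Value: how far it is pressed down in m (0 free, at most 0.0036); spring 7 N + 1 N/mm. The lid's nose meets it 7 mm before home; the push needed grows to 14 to 22 N at 2 to 3 mm before home, then the lid snaps over it to the rigid end wall
- lid: Loose stiff green lid, 88 (x) x 172 (y) x 6 mm, about 0.11 kg, with a black grip bar, lying flat on the desk, right side up. Origin: centre of its underside; +y is the leading end (nose, y 86 mm), z up. Underside: the front 3.5 mm of the nose is bevelled, rising 2.5 mm; behind it a cross groove, y 70 to 82.5 mm, 3.8 mm deep, takes the ridge. It goes on with its y along the case's y
- lid_grip (a point): Middle of the lid's grip bar, 62 (x) x 12 (y) x 16 mm high, on the plate 20 mm behind its middle (lid x 0, y -20, z 14 mm; bar top at lid z 22, plate top at z 6); pinch it from above across its 12 mm, fingers closing along the lid's y; axes as the lid's
- lid_nose (a point): Middle of the leading end of the lid, at the level of its underside (lid x 0, y 86, z 0 mm); axes as the lid's
- uv_torch: Black UV torch with a red button, 30 (x) x 135 (y) mm, flat body 20 mm high, switch to 23 mm at y +30; 0.09 kg, lying flat on the desk, switch up. Origin: centre of its underside, y lengthwise. Grasp it across its 30 mm width; either end may point to the mouth
- moistener: The white finger-moistener cup, 78 mm wide, 25 mm high; origin: centre of its underside. Bystander, leave it alone
- battery: The green and white battery, 15 x 50 x 15 mm, lying; origin: centre of its underside. Bystander, leave it alone
- keys: The bunch of keys, 110 x 121 x 8 mm; origin: centre of its underside. Bystander, leave it alone
- marker: The marker pen, white with a black cap, 135 mm long, 16 mm thick; origin: centre of its underside. Bystander, leave it alone
- ink_pad: The blue ink pad tin, 75 x 112 x 14 mm; origin: centre of its underside. Bystander, leave it alone
- coin_roll_green: The coin roll with the green band, 25 mm thick, 60 mm high, standing; origin: centre of its underside. Bystander, leave it alone
- coin_roll_blue: The coin roll with the blue band, 25 mm thick, 60 mm high, standing; origin: centre of its underside. Bystander, leave it alone
- bundle_a: The lower note bundle, banded notes, 71 x 160 x 16 mm; origin: centre of its underside. Bystander, leave it alone
- bundle_b: The upper note bundle, banded notes, 74 x 161 x 17 mm, lying on the lower bundle; origin: centre of its underside. Bystander, leave it alone

How it is judged:
On the way, in this order (a step that is already met when the one before it is completed fails the run):
1. the torch lies flat in the case's cradle, let go (x of uv_torch in the frame of cradle between -0.006 and 0.006 m and y of uv_torch in the frame of cradle between -0.008 and 0.008 m and z of uv_torch in the frame of cradle between -0.003 and 0.003 m and angle between the y axis of uv_torch and the y axis of case, either way round below 0.12 rad and angle between uv_torch's own z axis and vertical below 0.1 rad and contact force between the fingers and uv_torch below 0.2 N), for 0.2 s.
2. the lid's nose is in the grooves, under the lips, with the lid still 30 to 130 mm from home (y of lid in the frame of home between -0.13 and -0.03 m and x of lid in the frame of home between -0.004 and 0.004 m and z of lid in the frame of home between -0.003 and 0.004 m and angle between the y axis of lid and the y axis of case, either way round below 0.06 rad), for 0.1 s.
At the end, for the whole second after the job is handed in: lid let go, still, home in its grooves: within 1.5 mm of the end stop, 3 mm sideways, 2.5 mm in height, level to 0.03 rad; ridge up in the cross groove (pressed under 1.5 mm); torch flat in the cradle within 6 mm across, 8 mm along, 3 mm in height, 0.12 rad (y of lid in the frame of home between -0.0015 and 0.0015 m and x of lid in the frame of home between -0.003 and 0.003 m and z of lid in the frame of home between -0.002 and 0.0025 m and angle between the z axis of lid and the z axis of case, either way round below 0.03 rad and angle between lid's own z axis and vertical below 0.03 rad and x of uv_torch in the frame of cradle between -0.006 and 0.006 m and y of uv_torch in the frame of cradle between -0.008 and 0.008 m and z of uv_torch in the frame of cradle between -0.003 and 0.003 m and angle between the y axis of uv_torch and the y axis of case, either way round below 0.12 rad and angle between uv_torch's own z axis and vertical below 0.1 rad and value of joint ridge below 0.0015 m and linear speed of lid below 0.01 m/s and contact force between the fingers and lid below 0.1 N); the robot touches nothing.
It fails at once if the lid is rammed or jammed: more than 35 N between lid and case (contact force between lid and case above 35 N).
It fails at once if a bystander is disturbed (moved more than 25 mm) (distance of any of moistener, battery, keys, marker, ink_pad, coin_roll_green, coin_roll_blue, bundle_a, bundle_b from where it was at the start of the episode above 0.025 m).
It also fails if it takes over 72 s, if anything falls off the work surface, if the arm or the gripper's body presses on something with over 40 N, if the wrist force passes 120 N, or if a joint passes its speed limit or range.

### The arm

A 7-joint arm with a two-finger parallel gripper is mounted at the origin on a cart in front of the work surface, level with it; the furniture and walls round the work are solid. World frame = base frame: x ahead of the robot, y to its left, z up, the work surface at z = 0. Lengths are in m, angles in rad, forces in N, time in s.
With the tool pointing down it reaches from about 0.35 to 0.9 m from the base axis. Payload 8.1 kg.
Tool frame: the origin (TCP) lies midway between the tips of the shut fingers; the grasp point (between the pads) lies 19 mm behind it; z points along the fingers, y is the line along which they close (so a half turn about z gives the same grasp; the last joint's range is limited). The gripper opens to 92 mm and grips with 3 to 60 N. Pads are 19 mm wide; open, the fingers measure 130 mm over their backs; the gripper's body (75 mm by 190 mm) begins 47 mm behind the grasp point.
Start: joints at [-1.338, 0.434, 0.025, 1.573, -0.012, 1.134, -0.075], TCP at [0.206, 0.59, 0.227] pointing down, gripper open.
Joint ranges: [-2.62, 2.62], [-0.44, 2.09], [-1.27, 1.32], [0.08, 2.57], [-1.32, 4.46], [0.12, 2], [-2.74, 2.74]. Speed limits (rad/s): [2.22, 2.22, 3.01, 3.01, 3.14, 3.14, 3.14].

### API

Orientations are given as a rotation vector (axis times angle).
In Python, from cell import arm gives the robot as it stands.
- The arm moves only by the tool carry_out, never from a script. Its arguments are lists of equal length, an entry for each row: "claw": the finger opening in cm, from 0 to 9.18; "delta_pos": the shift along the tool's x, y, z in cm, a list of three; "angular": the turn, a rotation vector about the tool's x, y, z in rad, a list of three. In form: {"claw": [claw, ...], "delta_pos": [[dx, dy, dz], ...], "angular": [[ax, ay, az], ...]}. A call has 1 to 20 rows; each row shifts and turns the commanded pose from where the row before left it, along the tool's axes as they then stand; what a row does not reach is not made up. A row lasts 1/10 s, in which the tool goes at most 50 mm and 8.59 degrees, less where a joint would pass 70% of its speed; a pose out of reach is approached as far as the arm can. A call with a gripper value outside its range is refused whole. The fingers move at their own pace and stop on an object; "force" is the grip in N (left out, the last holds). Time passes only in rows, so rows that do not move let the fingers close. It gives the time, the measured TCP pose, the force, the opening and the grip force at its end, in the units of the state.
- arm.observe(): the state, without advancing time (a new reading comes with each control period).
- arm.get_image(name): name is "side" or "top" or "wrist"; returns a dict with "frame" (384x512x3 uint8, red, green, blue), "mtx" (3x3 intrinsics, pixels), "T" (4x4, takes a point from camera to world coordinates). Camera axes: x right, y down, z forward; pixel columns grow to the right and rows downward; lengths in m; the calibration is good to about 2 mm. A picture is of the moment at which its call begins. There is no depth.
- arm.sign_off(): hands the job in; it is judged then, once.
Trained networks look in a picture, given as the dict that the camera call returned (one of the last four; its "shot" number tells which), for a name from the list of things; names that differ only in an ending like _2 or _b are one class to them, and where a whole thing is asked for, a point or a joint stands for the part that bears it (a point fixed in the world has none). Each returns a list of dicts, best first, with "conf" (0 to 1); they miss things now and then, are a little off and sometimes report something else, mostly with a low value. They report only what shows in the picture. A call takes as long as a camera call.
- arm.look_for(label, picture): "centre" ([column, row] as shares, 0 to 1, of the picture: columns of its width, rows of its height, amid what is visible of it).
- arm.trace(label, picture): "region" (384x512 bool, what is visible of it) and "centre" ([column, row] as shares, 0 to 1, of the picture: columns of its width, rows of its height, amid what is visible of it).
- arm.place_of(label, picture): "centre" ([column, row] as shares, 0 to 1, of the picture: columns of its width, rows of its height: a listed point, or the origin of a listed thing).
The state is a dict: "clock": time; "joints": joint angles; "dq": joint speeds; "joint_efforts": joint torques, N m; "position": TCP position; "ee_rot": TCP orientation; "force": force on the tool from outside, world axes, zero at the start; "ft_torque": the same for the moment, N m; "width": opening from 0.0 (shut) to 1.0 (fully open); "gripper_force": force on a finger pad.
Only numpy, scipy, OpenCV 4.12 (cv2) and the standard library are available. Lean on these libraries where they do the work, as an engineer would, in place of code of your own. Each camera call takes 0.05 s, during which the arm holds its last target. There are 200 camera calls.

## Working session

There is one attempt and no reset: what is moved stays moved. The work goes in short steps, Python scripts to look and compute and a tool call to move; the robot and the scene stay as the last step left them, time stands still between calls to the robot, and variables do not carry over. Pictures are saved under pics/ and viewed, at most 10 in all, crops included, and the job is handed in when it is done.

Besides the shell and the picture viewer there is one more tool, called after "Request:" as a command line: name --argument value ..., lists and objects as JSON in quotes. carry_out: Moves the arm, as the interface text tells. Its arguments: {"type":"object","properties":{"claw":{"type":"array","items":{"type":"number"}},"delta_pos":{"type":"array","items":{"type":"array","items":{"type":"number"}}},"angular":{"type":"array","items":{"type":"array","items":{"type":"number"}}},"force":{"type":"number"}},"required":["claw","delta_pos","angular"]}

```bash
mkdir -p pics; cat > h.py <<'E'
import numpy as np, cv2
from scipy.spatial.transform import Rotation as R
from cell import arm
def ray(im,c):
    h,w=im["frame"].shape[:2]; T=np.array(im["T"]); 
    d=T[:3,:3]@np.linalg.inv(np.array(im["mtx"]))@np.array([c[0],c[1],1.]); return T[:3,3],d
def at(im,c,z,share=True):
    if share: c=[c[0]*512,c[1]*384]
    o,d=ray(im,c); return o+d*(z-o[2])/d[2]
def save(im,n): cv2.imwrite("pics/"+n,cv2.cvtColor(im["frame"],cv2.COLOR_RGB2BGR))
E
python3 - <<'E'
from h import *
s=arm.observe(); print({k:np.round(v,3).tolist() for k,v in s.items() if k in("clock","position","ee_rot","force","width")})
Z=dict(case=0,cradle=.004,mouth=.03,lips=.038,home=.03,lid=0,lid_grip=.014,lid_nose=0,uv_torch=0)
for n in("top","side"):
    im=arm.get_image(n); save(im,n+"0.png")
    print(n,np.round(im["T"][:3],3).tolist() if not isinstance(im["T"],list) else im["T"])
    for k,z in Z.items():
        r=arm.place_of(k,im)
        for d in r[:2]: print(k,round(d["conf"],2),np.round(np.multiply(d["centre"],[512,384]),1),np.round(at(im,d["centre"],z),4))
E
```

```text
{'clock': 0.0, 'position': [0.206, 0.59, 0.226], 'ee_rot': [-0.525, -3.097, 0.003], 'force': [-0.292, 0.175, -0.715], 'width': 1.0}
top [[0.011, -0.997, 0.073, 0.481], [-1.0, -0.012, -0.012, -0.064], [0.012, -0.073, -0.997, 1.096]]
case 0.83 [204.1 193.7] [0.5504 0.071  0.    ]
case 0.28 [379.4 166.9] [ 0.6338 -0.4323  0.    ]
mouth 0.58 [239.1 199.9] [ 0.5324 -0.0301  0.03  ]
lips 0.81 [225.5 195.6] [0.5434 0.0073 0.038 ]
lips 0.66 [187.1 126.7] [0.7347 0.1175 0.038 ]
home 0.76 [205.7 193.3] [0.5496 0.0627 0.03  ]
lid 0.7 [294.5 180.7] [ 0.5907 -0.1873  0.    ]
lid_grip 0.64 [301.4 187.9] [ 0.5692 -0.2054  0.014 ]
lid_nose 0.88 [268.5 170.9] [ 0.6181 -0.1124  0.    ]
lid_nose 0.58 [379.1 164.9] [ 0.6396 -0.4315  0.    ]
uv_torch 0.97 [265.8 237.6] [ 0.4276 -0.1063  0.    ]
uv_torch 0.62 [175.3 249.3] [0.3923 0.1487 0.    ]
side [[0.998, -0.049, 0.031, 0.526], [-0.054, -0.609, 0.792, -1.026], [-0.02, -0.792, -0.61, 0.799]]
case 0.76 [240.8 176.3] [0.5455 0.057  0.    ]
case 0.67 [302.5 163. ] [0.7349 0.1095 0.    ]
cradle 0.74 [240.9 175.2] [0.5459 0.057  0.004 ]
mouth 0.76 [238.  185.6] [ 0.5353 -0.026   0.03  ]
mouth 0.51 [248.4 130.8] [0.5796 0.2627 0.03  ]
lips 0.71 [239.8 177.8] [ 0.5416 -0.0013  0.038 ]
home 0.97 [241.3 169.8] [0.5475 0.0475 0.03  ]
lid 0.97 [258. 237.] [ 0.5779 -0.2005  0.    ]
lid 0.28 [237.5 187.4] [0.5341 0.0048 0.    ]
lid_grip 0.8 [257. 237.] [ 0.5746 -0.2148  0.014 ]
lid_grip 0.56 [269.5 211.1] [ 0.6137 -0.1208  0.014 ]
lid_nose 0.88 [267.4 210.7] [ 0.6099 -0.1026  0.    ]
uv_torch 0.75 [203.4 215.8] [ 0.4402 -0.1101  0.    ]
```

```bash
python3 -c "
import cv2
a=cv2.imread('pics/top0.png');cv2.imwrite('pics/top0b.png',cv2.resize(a[90:300,120:400],(800,600),interpolation=cv2.INTER_CUBIC))"
```

```text
(no output)
```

View pics/top0b.png

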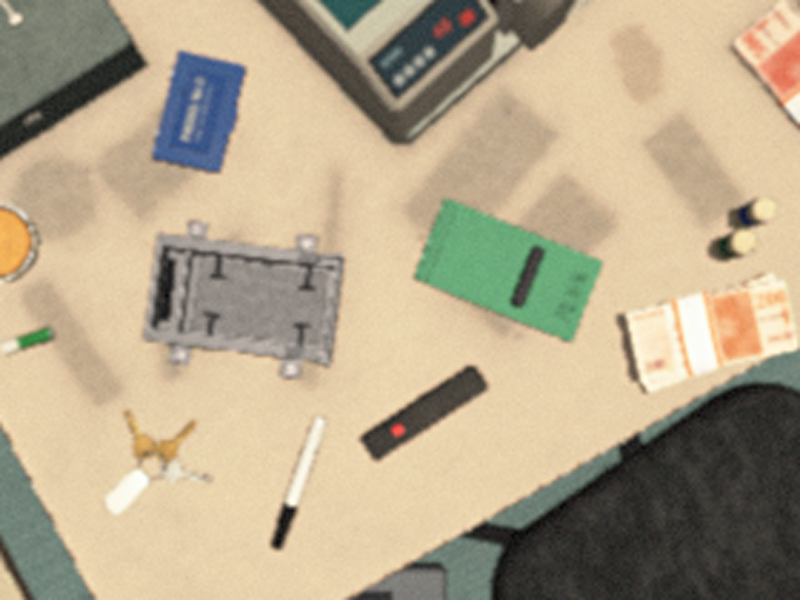

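View pics/side0.png

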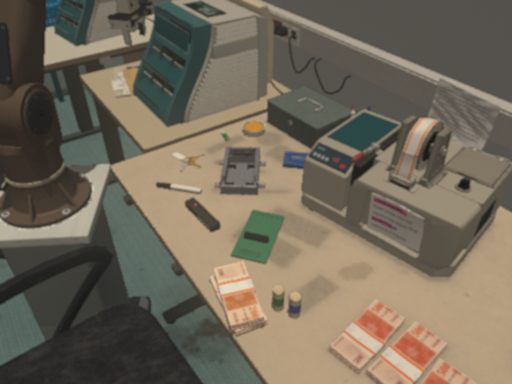

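The top view crop shows the case with its mouth to the right (crop 335,310), the lid with its nose left (430,240), and the torch at (425,412) with its switch at the left. Next I'll fit the poses from masks.

```bash
cat >> h.py <<'E'
def rect(im,reg,z):
    reg=cv2.morphologyEx(reg.astype(np.uint8),cv2.MORPH_OPEN,np.ones((3,3)))
    n,l,st,_=cv2.connectedComponentsWithStats(reg); i=1+np.argmax(st[1:,4]); 
    ys,xs=np.nonzero(l==i)
    P=np.array([at(im,(x,y),z,False)[:2] for x,y in zip(xs,ys)])
    (c,wh,a)=cv2.minAreaRect((P*1000).astype(np.float32)); m=P.mean(0)
    w,v=np.linalg.eigh(np.cov(P.T)); d=v[:,1]; d=d*np.sign(d[1])
    a=a if wh[1]>wh[0] else a-90
    return np.round(c,1),np.round(wh,1),"rectyaw",round((a+90)%180,1),"mean",np.round(m*1000,1),"pcayaw",round(np.degrees(np.arctan2(d[1],d[0])),1)
E
python3 - <<'E'
from h import *
for n in("top","side"):
    im=arm.get_image(n)
    for k,z in(("uv_torch",.015),("lid",.006),("case",.03)):
        for d in arm.trace(k,im)[:1]: print(n,k,round(d["conf"],2),*rect(im,d["region"],z))
E
```

```text
top uv_torch 0.77 [ 438.1 -110.5] [ 30.1 131.9] rectyaw 124.1 mean [ 438.8 -111.6] pcayaw 123.2
top lid 0.75 [ 580.7 -193.1] [170.2  87.1] rectyaw 68.2 mean [ 580.5 -193.5] pcayaw 68.5
top case 0.62 [546.1  66.3] [184.7 140.2] rectyaw 83.7 mean [546.8  66.1] pcayaw 83.8
side uv_torch 0.81 [ 437.1 -116.7] [ 38.8 146.2] rectyaw 123.3 mean [ 439.3 -121.3] pcayaw 122.5
side lid 0.34 [366.   13.9] [ 28.7 134.1] rectyaw 165.2 mean [366.   13.2] pcayaw 161.2
side case 0.78 [545.3  55.2] [237.3 136. ] rectyaw 85.4 mean [544.1  46.4] pcayaw 84.1
```

```bash
cat >> h.py <<'E'
def go(p,yaw,base=None,alt=0):
    """from measured pose (p in m, yaw deg of tool y): turn about tool z, then shift in tool axes AFTER turn (cm); tilt made vertical in the turn"""
    s=arm.observe(); P=np.array(s["position"]); A=R.from_rotvec(s["ee_rot"]).as_matrix()
    cur=np.degrees(np.arctan2(A[1,1],A[0,1])); dy=(yaw-cur+90)%180-90+alt
    t=np.radians(cur+dy); y=np.array([np.cos(t),np.sin(t),0]); z=np.array([0,0,-1.]); B=np.c_[np.cross(y,z),y,z]
    rv=(R.from_matrix(A).inv()*R.from_matrix(B)).as_rotvec()
    d=B.T@(np.array(p)-P)*100
    print("clock",round(s["clock"],2),"pos",P.round(4),"yaw",cur.round(2),"j",np.round(s["joints"],2),"F",np.round(s["force"],1),"w",round(s["width"]*91.8,1),"\n TURN(tool rad)",rv.round(4),"SHIFT after (cm)",d.round(2))
E
python3 - <<'E'
from h import *
go([.44,-.112,.20],33.5)
im=arm.get_image("wrist"); print(np.round(im["T"],3))
E
```

```text
clock 1.4 pos [0.206  0.5901 0.2267] yaw 70.76 j [-1.34  0.43  0.02  1.57 -0.01  1.13 -0.08] F [-0.2  0.5 -0.5] w 92.2 
 TURN(tool rad) [ 0.     -0.      0.6502] SHIFT after (cm) [-71.46 -19.24   2.67]
[[ 0.329  0.898  0.292  0.126]
 [ 0.944 -0.313 -0.103  0.618]
 [-0.001  0.31  -0.951  0.383]
 [ 0.     0.     0.     1.   ]]
```

Request:
carry_out --claw '[9, 9, 9, 9, 9, 7, 7, 7, 7, 7, 7, 7, 7, 7, 7, 7, 7, 7, 7, 7]' --delta_pos '[[0, 0, 0], [0, 0, 0], [0, 0, 0], [0, 0, 0], [0, 0, 0], [-4.7, -0.8, 0], [-4.7, -0.8, 0], [-4.7, -0.8, 0], [-4.7, -0.8, 0], [-4.7, -0.8, 0.2], [-4.7, -0.8, 0.2], [-4.7, -1.4, 0.2], [-4.7, -1.4, 0.2], [-4.7, -1.4, 0.2], [-4.7, -1.4, 0.2], [-4.7, -1.4, 0.2], [-4.7, -1.4, 0.2], [-4.7, -1.4, 0.2], [-4.7, -1.4, 0.2], [-4.7, -1.4, 0.2]]' --angular '[[0, 0, 0.13], [0, 0, 0.13], [0, 0, 0.13], [0, 0, 0.13], [0, 0, 0.13], [0, 0, 0], [0, 0, 0], [0, 0, 0], [0, 0, 0], [0, 0, 0], [0, 0, 0], [0, 0, 0], [0, 0, 0], [0, 0, 0], [0, 0, 0], [0, 0, 0], [0, 0, 0], [0, 0, 0], [0, 0, 0], [0, 0, 0]]'

```text
clock: 3.45
position: [0.4506, -0.0956, 0.205]
ee_rot: [1.485, 2.767, 0.002]
force: [0.7, 0.8, 0.5]
width: 0.761
gripper_force: 0.0
```

```bash
python3 - <<'E'
from h import *
im=arm.get_image("wrist"); save(im,"w1.png")
for d in arm.place_of("uv_torch",im)[:2]: print(d["conf"],at(im,d["centre"],0))
for d in arm.trace("uv_torch",im)[:1]:
    print(d["conf"],*rect(im,d["region"],.02)); print(*rect(im,d["region"],.01))
go([.438,-.112,.1],33.5)
E
```

```text
0.95 [ 0.43643619 -0.11013609  0.        ]
0.86 [ 437.  -111.1] [ 31.7 133.3] rectyaw 123.4 mean [ 434.9 -107.5] pcayaw 123.4
[ 437.9 -113.7] [ 32.6 137.2] rectyaw 123.4 mean [ 435.8 -109.9] pcayaw 123.4
clock 3.6 pos [ 0.4505 -0.0974  0.2049] yaw 33.14 j [-0.45  0.2   0.65  2.03 -0.15  0.96  0.86] F [ 0.9 -0.1 -0.3] w 70.2 
 TURN(tool rad) [-0.0003  0.0016 -0.0063] SHIFT after (cm) [-0.53 -1.85 10.49]
```

View pics/w1.png

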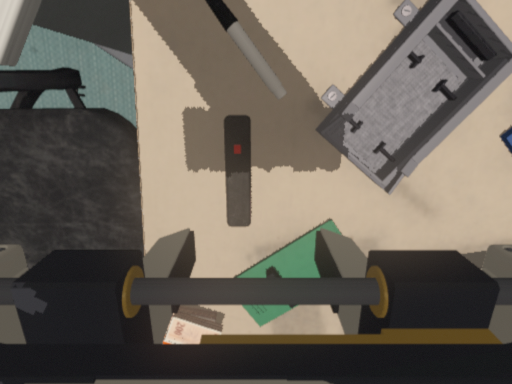

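Wrist view: torch upright at (237,170), roughly between the fingers, red switch at (237,150), surroundings clear. I'll go down and grasp it.

Request:
carry_out --claw '[7, 7, 7, 7, 7, 7, 7, 7, 7, 7, 7, 7, 7, 2, 2, 2, 2, 2, 2, 2]' --delta_pos '[[-0.24, -1.0, 0], [-0.23, -0.93, 0], [0, 0, 2.5], [0, 0, 2.5], [0, 0, 2.5], [0, 0, 2.5], [0, 0, 2.5], [0, 0, 2.5], [0, 0, 2.5], [0, 0, 0.8], [0, 0, 0.8], [0, 0, 0.8], [0, 0, 0], [0, 0, 0], [0, 0, 0], [0, 0, 0], [0, 0, 0], [0, 0, 0], [0, 0, 0], [0, 0, 0]]' --angular '[[0, 0, -0.005], [0, 0, 0], [0, 0, 0], [0, 0, 0], [0, 0, 0], [0, 0, 0], [0, 0, 0], [0, 0, 0], [0, 0, 0], [0, 0, 0], [0, 0, 0], [0, 0, 0], [0, 0, 0], [0, 0, 0], [0, 0, 0], [0, 0, 0], [0, 0, 0], [0, 0, 0], [0, 0, 0], [0, 0, 0]]' --force 15

```text
clock: 5.6
position: [0.4367, -0.1084, 0.0058]
ee_rot: [1.48, 2.771, 0.0]
force: [-0.1, -0.2, 2.4]
width: 0.323
gripper_force: 15.0
```

Request:
carry_out --claw '[2, 2, 2, 2, 2, 2, 2, 2, 2, 2, 2, 2, 2, 2]' --delta_pos '[[0, 0, -1], [0, 0, -3], [0, 0, -4], [0, 0, -4], [0, 0, -4], [0, 0, -4], [0, 0, 0], [0, 0, 0], [0, 0, 0], [0, 0, 0], [0, 0, 0], [0, 0, 0], [0, 0, 0], [0, 0, 0]]' --angular '[[0, 0, 0], [0, 0, 0], [0, 0, 0], [0, 0, 0], [0, 0, 0], [0, 0, 0], [0, 0, 0.115], [0, 0, 0.115], [0, 0, 0.115], [0, 0, 0.115], [0, 0, 0.115], [0, 0, 0.115], [0, 0, 0], [0, 0, 0]]'

```text
clock: 7.0
position: [0.4364, -0.1084, 0.206]
ee_rot: [-2.326, -2.111, -0.0]
force: [-0.5, 0.1, -1.4]
width: 0.326
gripper_force: 15.0
```

```bash
python3 - <<'E'
from h import *
go([.541,.0,.206],-6.2)
E
```

```text
clock 7.0 pos [ 0.4364 -0.1084  0.206 ] yaw -5.55 j [-0.57  0.2   0.83  2.05 -0.18  0.96  0.25] F [-0.5  0.1 -1.4] w 29.9 
 TURN(tool rad) [-0.0001 -0.0002  0.0114] SHIFT after (cm) [11.9   9.22 -0.  ]
```

Request:
carry_out --claw '[2, 2, 2, 2, 2, 2, 2]' --delta_pos '[[2.4, 1.84, 0], [2.4, 1.84, 0], [2.4, 1.84, 0], [2.4, 1.84, 0], [2.3, 1.84, 0], [0, 0, 0], [0, 0, 0]]' --angular '[[0, 0, 0.011], [0, 0, 0], [0, 0, 0], [0, 0, 0], [0, 0, 0], [0, 0, 0], [0, 0, 0]]'

```text
clock: 7.7
position: [0.5409, -0.0001, 0.2055]
ee_rot: [-2.338, -2.098, 0.002]
force: [-0.3, -0.7, -0.8]
width: 0.325
gripper_force: 15.0
```

```bash
python3 - <<'E'
from h import *
im=arm.get_image("wrist"); save(im,"w2.png")
for k,z in(("case",0),("cradle",.004),("lips",.038),("mouth",.03),("home",.03),("uv_torch",.206+.0)):
    for d in arm.place_of(k,im)[:2]: print(k,round(d["conf"],2),np.round(np.multiply(d["centre"],[512,384])),at(im,d["centre"],z).round(4))
for d in arm.trace("case",im)[:1]: print(*rect(im,d["region"],.03))
go([.545,.051,.1],-6.2); print(im["T"].round(4))
E
```

```text
cradle 0.55 [255. 124.] [0.5467 0.0493 0.004 ]
home 0.61 [256. 113.] [0.5485 0.0637 0.03  ]
uv_torch 0.97 [255. 247.] [0.5411 0.     0.206 ]
[546.8  63.8] [185.4 133.8] rectyaw 83.9 mean [549.4  86.7] pcayaw 84.5
clock 8.1 pos [ 5.409e-01 -5.000e-04  2.059e-01] yaw -6.39 j [-0.66  0.37  0.76  1.85 -0.3   1.03  0.11] F [-0.   0.4 -1.1] w 29.7 
 TURN(tool rad) [ 0.0001 -0.0003 -0.0033] SHIFT after (cm) [ 5.16 -0.14 10.59]
[[ 0.9942 -0.1016 -0.0354  0.5503]
 [-0.1075 -0.9447 -0.3099  0.0847]
 [-0.002   0.3119 -0.9501  0.3621]
 [ 0.      0.      0.      1.    ]]
```

View pics/w2.png

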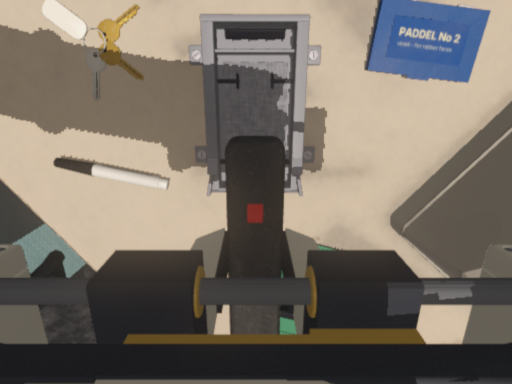

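Wrist view: torch held straight (columns 227–285, far end row ~137). Case behind it: ear screws at about (196,55), (314,55), (202,155), (308,155); end wall row 17.

```bash
python3 - <<'E'
from h import *
im=arm.get_image("wrist"); T=im["T"]; g=cv2.cvtColor(im["frame"],cv2.COLOR_RGB2GRAY)
hs=[]
for c in((196,55),(314,55),(202,155),(308,155)): hs.append(at(im,c,.006,False)); print(c,hs[-1].round(4))
h=np.array(hs); print("mean",h.mean(0).round(4)); d=(h[0]+h[1]-h[2]-h[3])/2; print("len",np.linalg.norm(d),"yaw",np.degrees(np.arctan2(d[1],d[0])))
e=(h[1]+h[3]-h[0]-h[2])/2; print("wid",np.linalg.norm(e),"yawx",np.degrees(np.arctan2(e[1],e[0])))
for c,z in(((203,17),.041),((309,17),.041),((256,137),.215),((227,180),.22),((285,180),.22)): print(c,at(im,c,z,False).round(4))
for n,(x,y,w,hh) in {"torch":(210,115,90,150),"case":(185,5,140,200)}.items():
    cv2.imwrite(f"pics/{n}.png",cv2.resize(cv2.cvtColor(im["frame"][y:y+hh,x:x+w],cv2.COLOR_RGB2BGR),None,fx=3,fy=3,interpolation=cv2.INTER_CUBIC))
E
```

```text
(196, 55) [0.4912 0.1291 0.006 ]
(314, 55) [0.618  0.1149 0.006 ]
(202, 155) [0.4796 0.0202 0.006 ]
(308, 155) [0.6053 0.0062 0.006 ]
mean [0.5485 0.0676 0.006 ]
len 0.10947450400616535 yaw 83.648788571208
wid 0.12704405379444086 yawx -6.36732096161802
(203, 17) [0.5092 0.1563 0.041 ]
(309, 17) [0.6083 0.1452 0.041 ]
(256, 137) [0.5486 0.0635 0.215 ]
(227, 180) [0.5322 0.0449 0.22  ]
(285, 180) [0.5605 0.0418 0.22  ]
```

View pics/case.png

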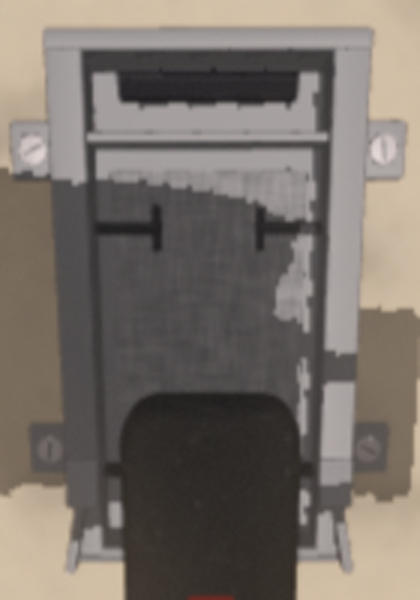

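```bash
python3 - <<'E'
from h import *
go([.5469,.0536,.0105],-6.35)
E
```

```text
clock 8.15 pos [ 5.409e-01 -3.000e-04  2.059e-01] yaw -6.38 j [-0.66  0.37  0.76  1.85 -0.3   1.03  0.11] F [ 0.4 -1.3  0.3] w 29.6 
 TURN(tool rad) [ 0.0001 -0.0003 -0.0006] SHIFT after (cm) [ 5.43 -0.   19.54]
```

Request:
carry_out --claw '[2, 2, 2, 2, 2, 2, 2, 2, 2, 2, 2, 2, 2, 2]' --delta_pos '[[2, 0, 0], [2, 0, 0], [1.43, 0, 0], [0, 0, 3], [0, 0, 3], [0, 0, 3], [0, 0, 3], [0, 0, 2], [0, 0, 1], [0, 0, 0], [0, 0, 0], [0, 0, 0], [0, 0, 0], [0, 0, 0]]' --angular '[[0, 0, 0], [0, 0, 0], [0, 0, 0], [0, 0, 0], [0, 0, 0], [0, 0, 0], [0, 0, 0], [0, 0, 0], [0, 0, 0], [0, 0, 0], [0, 0, 0], [0, 0, 0], [0, 0, 0], [0, 0, 0]]'

```text
clock: 9.55
position: [0.5475, 0.0541, 0.0564]
ee_rot: [2.341, 2.095, 0.002]
force: [-0.4, -0.1, -0.6]
width: 0.324
gripper_force: 15.0
```

```bash
python3 - <<'E'
from h import *
go([.5469,.0536,.0105],-6.35)
E
```

```text
clock 9.55 pos [0.5475 0.0541 0.0564] yaw -6.36 j [-0.62  0.58  0.61  1.97 -0.49  0.74  0.17] F [-0.4 -0.1 -0.6] w 29.7 
 TURN(tool rad) [ 0.0011 -0.0006 -0.0001] SHIFT after (cm) [-0.05 -0.06  4.59]
```

Request:
carry_out --claw '[2, 2, 2, 2, 2, 2, 2, 2, 2, 2, 2]' --delta_pos '[[-0.05, -0.06, 0.5], [0, 0, 0.7], [0, 0, 0.7], [0, 0, 0.7], [0, 0, 0.6], [0, 0, 0.4], [0, 0, 0.3], [0, 0, 0.3], [0, 0, 0.3], [0, 0, 0], [0, 0, 0]]' --angular '[[0, 0, 0], [0, 0, 0], [0, 0, 0], [0, 0, 0], [0, 0, 0], [0, 0, 0], [0, 0, 0], [0, 0, 0], [0, 0, 0], [0, 0, 0], [0, 0, 0]]'

```text
clock: 10.65
position: [0.5465, 0.0535, 0.0108]
ee_rot: [2.341, 2.095, 0.0]
force: [0.0, 0.6, -1.9]
width: 0.33
gripper_force: 15.0
```

Request:
carry_out --claw '[2, 2, 3.8, 3.8, 3.8, 3.8, 3.8, 3.8, 3.8, 3.8, 3.8, 3.8, 3.8, 3.8, 3.8]' --delta_pos '[[0, 0, 0.1], [0, 0, 0], [0, 0, 0], [0, 0, 0], [0, 0, 0], [0, 0, 0], [0, 0, 0], [0, 0, -1], [0, 0, -2], [0, 0, -3], [0, 0, -4], [0, 0, -4], [0, 0, -4], [0, 0, 0], [0, 0, 0]]' --angular '[[0, 0, 0], [0, 0, 0], [0, 0, 0], [0, 0, 0], [0, 0, 0], [0, 0, 0], [0, 0, 0], [0, 0, 0], [0, 0, 0], [0, 0, 0], [0, 0, 0], [0, 0, 0], [0, 0, 0], [0, 0, 0], [0, 0, 0]]'

```text
clock: 12.15
position: [0.5469, 0.0536, 0.1911]
ee_rot: [2.341, 2.094, 0.004]
force: [-0.0, -0.1, -0.7]
width: 0.41
gripper_force: 0.0
```

```bash
python3 - <<'E'
from h import *
O=np.array([.5485,.0675]); u=np.array([np.cos(np.radians(83.65)),np.sin(np.radians(83.65))]); x=np.array([u[1],-u[0]])
for n in("wrist","top"):
    im=arm.get_image(n); 
    if n=="wrist": save(im,"w3.png")
    for d in arm.trace("uv_torch",im)[:1]:
        r=rect(im,d["region"],.022); print(n,round(d["conf"],2),*r); q=r[0]/1000-O; print("case frame",(q@x).round(4),(q@u).round(4))
go([.58,-.2,.2],68.4)
E
```

```text
wrist 0.58 [545.9  49.3] [136.1  31.7] rectyaw 82.8 mean [546.1  53.6] pcayaw 83.0
case frame -0.0006 -0.0184
top 0.73 [543.4  10.5] [ 73.8 135.1] rectyaw 178.8 mean [543.3   9.1] pcayaw 176.0
case frame 0.0012 -0.0572
clock 12.35 pos [0.5456 0.0534 0.1888] yaw -6.37 j [-0.74  0.41  0.74  1.85 -0.32  1.01  0.03] F [ 0.4 -0.  -0. ] w 38.1 
 TURN(tool rad) [-2.100e-03 -7.000e-04 -1.305e+00] SHIFT after (cm) [-12.53 -22.3   -1.12]
```

View pics/w3.png

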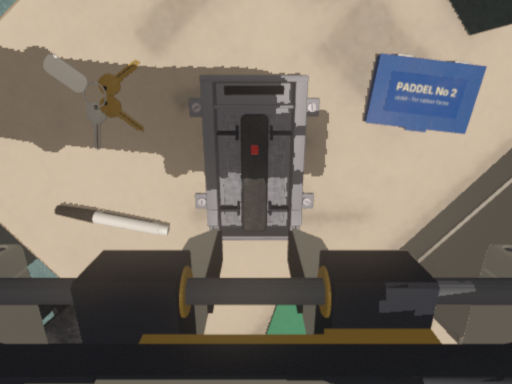

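Torch lies in the cradle between the ribs ((254,170), red switch (254,150)). Now on to the lid.

Request:
carry_out --claw '[5, 5, 5, 5, 5, 5, 5, 5, 5, 5, 5, 5, 5, 5, 5, 5, 5, 5, 5]' --delta_pos '[[0, 0, 0], [0, 0, 0], [0, 0, 0], [0, 0, 0], [0, 0, 0], [0, 0, 0], [0, 0, 0], [0, 0, 0], [0, 0, 0], [0, 0, 0], [-2, -3.6, -0.2], [-2, -3.6, -0.2], [-2, -3.6, -0.2], [-2, -3.6, -0.2], [-2, -3.6, -0.2], [-2.1, -4.2, -0.1], [0, -1.2, 0], [0, 0, 0], [0, 0, 0]]' --angular '[[0, 0, -0.14], [0, 0, -0.14], [0, 0, -0.14], [0, 0, -0.14], [0, 0, -0.14], [0, 0, -0.14], [0, 0, -0.14], [0, 0, -0.14], [0, 0, -0.14], [0, 0, -0.04], [0, 0, 0], [0, 0, 0], [0, 0, 0], [0, 0, 0], [0, 0, 0], [0, 0, 0], [0, 0, 0], [0, 0, 0], [0, 0, 0]]'

```text
clock: 14.25
position: [0.5713, -0.2073, 0.1998]
ee_rot: [-0.595, -3.083, -0.002]
force: [1.6, 0.2, 0.0]
width: 0.545
gripper_force: 0.0
```

```bash
python3 - <<'E'
from h import *
im=arm.get_image("wrist"); save(im,"w4.png")
for k,z in(("lid",0),("lid_grip",.014),("lid_nose",0)):
    for d in arm.place_of(k,im)[:1]: print(k,round(d["conf"],2),np.round(np.multiply(d["centre"],[512,384])),at(im,d["centre"],z).round(4))
hsv=cv2.cvtColor(im["frame"],cv2.COLOR_RGB2HSV); m=cv2.inRange(hsv,(45,70,30),(85,255,255))
print(*rect(im,m>0,.006))
for d in arm.trace("lid",im)[:1]: print(*rect(im,d["region"],.006))
go([.573,-.212,.1],68.4)
E
```

```text
lid 0.55 [264. 170.] [ 0.5791 -0.1984  0.    ]
lid_grip 0.83 [247. 174.] [ 0.5734 -0.2179  0.014 ]
lid_nose 0.9 [337. 167.] [ 0.6088 -0.1152  0.    ]
[ 579.5 -194.8] [168.9  85.6] rectyaw 68.2 mean [ 586.6 -185.2] pcayaw 78.5
[ 579.9 -195.5] [171.2  87. ] rectyaw 68.2 mean [ 578.1 -194.8] pcayaw 68.3
clock 14.5 pos [ 0.5719 -0.207   0.2006] yaw 68.26 j [-0.07  0.45  0.47  1.68 -0.23  1.07  1.67] F [0.2 0.2 0.2] w 50.4 
 TURN(tool rad) [ 0.0006 -0.0003 -0.0025] SHIFT after (cm) [-0.28 -0.42 10.06]
```

View pics/w4.png

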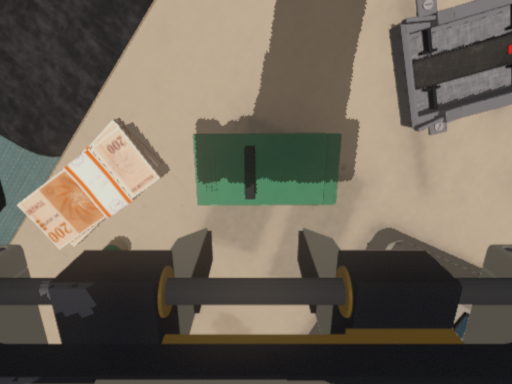

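Wrist view: lid at columns 194–340, rows 134–205, nose to the right; bar at (250,172).

```bash
python3 - <<'E'
from h import *
im=arm.get_image("wrist")
g=cv2.cvtColor(im["frame"],cv2.COLOR_RGB2HSV)
sub=im["frame"][138:202,215:290].astype(int); m=(sub.sum(2)<90); ys,xs=np.nonzero(m); print(m.sum(),xs.min()+215,xs.max()+215,xs.mean()+215,ys.min()+138,ys.max()+138,ys.mean()+138)
m2=cv2.morphologyEx(m.astype(np.uint8),cv2.MORPH_OPEN,np.ones((3,3)));ys,xs=np.nonzero(m2)
print(xs.min()+215,xs.max()+215,xs.mean()+215,ys.min()+138,ys.max()+138,ys.mean()+138)
b=at(im,(xs.mean()+215,ys.mean()+138),.019,False); print(b)
c=np.array([.5797,-.195]);u=np.array([.371,.928]);x=np.array([.928,-.371])
print("bar in lid",(b[:2]-c)@x,(b[:2]-c)@u)
go([.5727,-.2137,.009],68.2)
E
```

```text
Traceback (most recent call last):
ValueError: zero-size array to reduction operation minimum which has no identity
```

```bash
python3 - <<'E'
from h import *
im=arm.get_image("wrist")
sub=im["frame"][138:202,215:290]; m=cv2.inRange(cv2.cvtColor(sub,cv2.COLOR_RGB2HSV),(45,90,0),(90,255,255))==0
m2=cv2.morphologyEx(m.astype(np.uint8),cv2.MORPH_OPEN,np.ones((3,3)));ys,xs=np.nonzero(m2)
print(xs.min()+215,xs.max()+215,xs.mean()+215,ys.min()+138,ys.max()+138,ys.mean()+138)
b=at(im,(xs.mean()+215,ys.mean()+138),.019,False); print(b)
c=np.array([.5797,-.195]);u=np.array([.371,.928]);x=np.array([.928,-.371])
print("bar in lid",(b[:2]-c)@x,(b[:2]-c)@u)
go([.5727,-.2137,.009],68.2)
E
```

```text
215 274 238.46797323135755 138 198 160.64866156787764
[ 0.55490136 -0.22024725  0.019     ]
bar in lid -0.01364640881239443 -0.032629743247096346
clock 14.6 pos [ 0.5718 -0.2078  0.2008] yaw 68.21 j [-0.07  0.45  0.47  1.68 -0.23  1.07  1.67] F [ 0.2 -0.1  0.7] w 49.7 
 TURN(tool rad) [ 0.0003 -0.      0.0001] SHIFT after (cm) [-0.31 -0.52 19.18]
```

Request:
carry_out --claw '[5, 5, 5, 5, 5, 5, 5, 5, 5, 5, 5, 5, 1, 1, 1, 1, 1, 1, 1]' --delta_pos '[[-0.15, -0.26, 0], [-0.16, -0.26, 0], [0, 0, 3], [0, 0, 3], [0, 0, 3], [0, 0, 3], [0, 0, 3], [0, 0, 2], [0, 0, 1], [0, 0, 0.6], [0, 0, 0.5], [0, 0, 0], [0, 0, 0], [0, 0, 0], [0, 0, 0], [0, 0, 0], [0, 0, 0], [0, 0, 0], [0, 0, 0]]' --angular '[[0, 0, 0], [0, 0, 0], [0, 0, 0], [0, 0, 0], [0, 0, 0], [0, 0, 0], [0, 0, 0], [0, 0, 0], [0, 0, 0], [0, 0, 0], [0, 0, 0], [0, 0, 0], [0, 0, 0], [0, 0, 0], [0, 0, 0], [0, 0, 0], [0, 0, 0], [0, 0, 0], [0, 0, 0]]' --force 50

```text
clock: 16.5
position: [0.5726, -0.2147, 0.0098]
ee_rot: [0.596, 3.084, 0.0]
force: [-0.7, 0.9, 1.9]
width: 0.124
gripper_force: 50.0
```

Request:
carry_out --claw '[1, 1, 1, 1, 1, 1, 1, 1, 1, 1]' --delta_pos '[[0, 0, -0.5], [0, 0, -1.5], [0, 0, -2.5], [0, 0, -3], [0, 0, -3], [0, 0, -2], [0, 0, 0], [0, 0, 0], [0, 0, 0], [0, 0, 0]]' --angular '[[0, 0, 0], [0, 0, 0], [0, 0, 0], [0, 0, 0], [0, 0, 0], [0, 0, -0.09], [0, 0, -0.09], [0, 0, -0.09], [0, 0, 0], [0, 0, 0]]'

```text
clock: 17.5
position: [0.5724, -0.2149, 0.1354]
ee_rot: [0.18, 3.136, 0.0]
force: [0.0, 0.5, -0.7]
width: 0.126
gripper_force: 50.0
```

```bash
python3 - <<'E'
from h import *
go([.5258,-.1363,.12],83.65)
E
```

```text
clock 17.5 pos [ 0.5724 -0.2149  0.1354] yaw 83.42 j [ 0.01  0.51  0.37  1.74 -0.23  0.93  1.94] F [ 0.   0.5 -0.7] w 11.6 
 TURN(tool rad) [ 0.0001  0.0005 -0.004 ] SHIFT after (cm) [5.5  7.3  1.54]
```

Request:
carry_out --claw '[1, 1, 1, 1, 1, 1, 1]' --delta_pos '[[1, 1.3, 0], [1.5, 2, 0.5], [1.5, 2, 0.5], [1, 1.5, 0.5], [0.5, 0.5, 0], [0, 0, 0], [0, 0, 0]]' --angular '[[0, 0, -0.004], [0, 0, 0], [0, 0, 0], [0, 0, 0], [0, 0, 0], [0, 0, 0], [0, 0, 0]]'

```text
clock: 18.2
position: [0.5264, -0.1372, 0.1202]
ee_rot: [0.171, 3.136, -0.001]
force: [0.0, -0.1, -1.0]
width: 0.127
gripper_force: 50.0
```

```bash
python3 - <<'E'
from h import *
im=arm.get_image("wrist"); save(im,"w5.png")
s=arm.observe(); z=s["position"][2]-.0098
for k,zz in(("lid_grip",z+.014),("lid_nose",z),("lips",.038),("mouth",.03),("cradle",.004)):
    for d in arm.place_of(k,im)[:1]: print(k,round(d["conf"],2),np.round(np.multiply(d["centre"],[512,384])),at(im,d["centre"],zz).round(4))
hsv=cv2.cvtColor(im["frame"],cv2.COLOR_RGB2HSV); m=cv2.inRange(hsv,(45,70,30),(85,255,255))
print(*rect(im,m>0,z+.006))
for d in arm.trace("lid",im)[:1]: print(*rect(im,d["region"],z+.006))
go([.5279,-.1174,.041],83.65)
E
```

```text
lid_grip 0.88 [253. 250.] [ 0.5267 -0.1381  0.1244]
lid_nose 0.91 [425. 236.] [ 0.5362 -0.0336  0.1104]
cradle 0.74 [455. 184.] [0.5445 0.051  0.004 ]
[ 518.  -113.6] [164.6  68.2] rectyaw 83.8 mean [510.  -99.8] pcayaw 78.8
[ 517.5 -116. ] [170.   68.7] rectyaw 83.8 mean [ 509.5 -110.9] pcayaw 80.4
clock 18.55 pos [ 0.5258 -0.1367  0.1197] yaw 83.78 j [-0.12  0.43  0.37  1.92 -0.21  0.82  1.82] F [-0.1 -0.2 -1.6] w 11.8 
 TURN(tool rad) [-0.0001  0.0001  0.0023] SHIFT after (cm) [0.01 1.94 7.87]
```

View pics/w5.png

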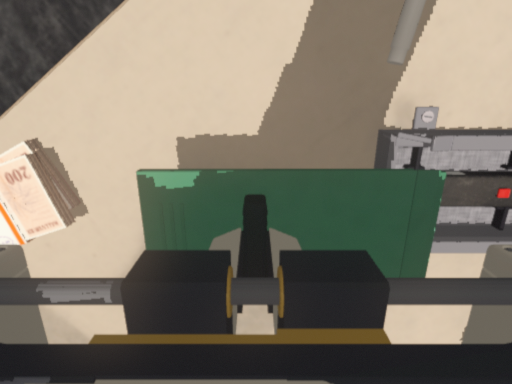

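Wrist view: lid held level; its near edge runs along row ~170 (columns 140–440), bar end at (256,195), case at right with mouth around column 385.

```bash
python3 - <<'E'
from h import *
im=arm.get_image("wrist"); s=arm.observe(); P=np.array(s["position"]); z=P[2]-.0098
hsv=cv2.cvtColor(im["frame"],cv2.COLOR_RGB2HSV); m=(cv2.inRange(hsv,(45,70,20),(90,255,255))>0)
cols=range(170,415,5); e=[(c,150+np.argmax(m[150:220,c])) for c in cols]; W=np.array([at(im,p,z+.006,False)[:2] for p in e])
u=np.array([.1106,.9939]);x=np.array([.9939,-.1106]); O=np.array([.5485,.0675])
L=(W-P[:2]); k=np.polyfit(L@u,L@x,1); print("edge rows",e[0],e[-1],"slope deg vs case y",np.degrees(k[0]),"edge x at bar",k[1]*1000,"(want -44)")
# nose edge
rows=range(185,260,5); n=[(max(np.nonzero(m[r,:450])[0]),r) for r in rows]; N=np.array([at(im,p,z+.006,False)[:2] for p in n]); print(n[0],n[-1],"nose y",((N-P[:2])@u*1000).round(1)[[0,5,-1]],"x",((N-P[:2])@x*1000).round(1)[[0,5,-1]])
print("TCP in case",((P[:2]-O)@x).round(4),((P[:2]-O)@u).round(4), P[2])
E
```

```text
edge rows (170, np.int64(171)) (410, np.int64(169)) slope deg vs case y -0.5635888151684908 edge x at bar -44.114804039801456 (want -44)
(np.int64(443), 185) (np.int64(428), 255) nose y [104.5 104.5 104.1] x [-36.1 -21.3   7.7]
TCP in case -0.0 -0.2053 0.11969969330995708
```

Request:
carry_out --claw '[1, 1, 1, 1, 1, 1, 1, 1, 1, 1, 1, 1]' --delta_pos '[[0, 1, 0.5], [0, 0.9, 1], [0, 0, 1.5], [0, 0, 1.5], [0, 0, 1], [0, 0, 0.8], [0, 0, 0.5], [0, 0, 0.4], [0, 0, 0.3], [0, 0, 0.3], [0, 0, 0], [0, 0, 0]]' --angular '[[0, 0, 0.004], [0, 0, 0], [0, 0, 0], [0, 0, 0], [0, 0, 0], [0, 0, 0], [0, 0, 0], [0, 0, 0], [0, 0, 0], [0, 0, 0], [0, 0, 0], [0, 0, 0]]'

```text
clock: 19.8
position: [0.5279, -0.1174, 0.0419]
ee_rot: [0.176, 3.136, 0.0]
force: [0.2, -0.0, -0.2]
width: 0.128
gripper_force: 50.0
```

```bash
cat >> h.py <<'E'
u=np.array([.1106,.9939]);x=np.array([.9939,-.1106]); O=np.array([.5485,.0675])
def cs():
    s=arm.observe(); P=np.array(s["position"]); F=np.array(s["force"]); A=R.from_rotvec(s["ee_rot"]).as_matrix()
    print("t",round(s["clock"],2),"TCP case x,y,z mm",((P[:2]-O)@x*1e3).round(2),((P[:2]-O)@u*1e3).round(2),(P[2]*1e3).round(2),"F x,y,z",(F[:2]@x).round(1),(F[:2]@u).round(1),F[2].round(1),"tilt",A[:,2].round(4),"yaw",np.degrees(np.arctan2(A[1,1],A[0,1])).round(2),"M",np.round(s["ft_torque"],2))
E
python3 - <<'E'
from h import *
cs()
E
```

```text
t 19.8 TCP case x,y,z mm -0.06 -186.03 41.88 F x,y,z 0.2 -0.0 -0.2 tilt [ 2.e-04  1.e-04 -1.e+00] yaw 83.58 M [0.   0.05 0.03]
```

Request:
carry_out --claw '[1, 1, 1, 1, 1, 1, 1, 1, 1, 1]' --delta_pos '[[0, 0, 0.06], [0, 0, 0.06], [0, 0, 0], [0, 0.3, 0], [0, 0.4, 0], [0, 0.4, 0], [0, 0.4, 0], [0, 0.4, 0], [0, 0, 0], [0, 0, 0]]' --angular '[[0, 0, 0], [0, 0, 0], [0, 0, 0], [0, 0, 0], [0, 0, 0], [0, 0, 0], [0, 0, 0], [0, 0, 0], [0, 0, 0], [0, 0, 0]]'

```text
clock: 20.8
position: [0.5299, -0.0983, 0.0405]
ee_rot: [0.175, 3.137, -0.0]
force: [0.3, 0.8, -0.8]
width: 0.125
gripper_force: 50.0
```

```bash
python3 - <<'E'
from h import *
cs()
E
```

```text
t 20.8 TCP case x,y,z mm -0.1 -166.88 40.55 F x,y,z 0.2 0.9 -0.8 tilt [ 0. -0. -1.] yaw 83.61 M [-0.01  0.03  0.01]
```

Request:
carry_out --claw '[1, 1, 1, 1, 1, 1, 1, 1, 1]' --delta_pos '[[0, 0.3, 0], [0, 0.3, 0], [0, 0.3, 0], [0, 0.3, 0], [0, 0.3, 0], [0, 0.3, 0], [0, 0.3, 0], [0, 0, 0], [0, 0, 0]]' --angular '[[0, 0, 0], [0, 0, 0], [0, 0, 0], [0, 0, 0], [0, 0, 0], [0, 0, 0], [0, 0, 0], [0, 0, 0], [0, 0, 0]]'

```text
clock: 21.7
position: [0.5323, -0.0775, 0.0405]
ee_rot: [0.175, 3.137, -0.0]
force: [0.2, 0.9, -1.5]
width: 0.126
gripper_force: 50.0
```

```bash
python3 - <<'E'
from h import *
cs()
E
```

```text
t 21.7 TCP case x,y,z mm -0.08 -145.95 40.54 F x,y,z 0.1 0.9 -1.5 tilt [ 1.e-04 -0.e+00 -1.e+00] yaw 83.6 M [-0.01 -0.02 -0.  ]
```

Request:
carry_out --claw '[1, 1, 1, 1, 1, 1, 1, 1, 1, 1, 1, 1, 1, 1, 1, 1, 1, 1]' --delta_pos '[[0, 0.3, 0], [0, 0.4, 0], [0, 0.4, 0], [0, 0.4, 0], [0, 0.4, 0], [0, 0.4, 0], [0, 0.4, 0], [0, 0.4, 0], [0, 0.4, 0], [0, 0.4, 0], [0, 0.4, 0], [0, 0.4, 0], [0, 0.4, 0], [0, 0.4, 0], [0, 0.4, 0], [0, 0.3, 0], [0, 0, 0], [0, 0, 0]]' --angular '[[0, 0, 0], [0, 0, 0], [0, 0, 0], [0, 0, 0], [0, 0, 0], [0, 0, 0], [0, 0, 0], [0, 0, 0], [0, 0, 0], [0, 0, 0], [0, 0, 0], [0, 0, 0], [0, 0, 0], [0, 0, 0], [0, 0, 0], [0, 0, 0], [0, 0, 0], [0, 0, 0]]'

```text
clock: 23.5
position: [0.5392, -0.016, 0.0405]
ee_rot: [0.176, 3.137, -0.0]
force: [0.8, 0.1, -0.9]
width: 0.125
gripper_force: 50.0
```

```bash
python3 - <<'E'
from h import *
cs()
E
```

```text
t 23.5 TCP case x,y,z mm -0.04 -84.06 40.53 F x,y,z 0.8 0.1 -0.9 tilt [ 0.e+00 -1.e-04 -1.e+00] yaw 83.59 M [ 0.   -0.01  0.01]
```

Request:
carry_out --claw '[1, 1, 1, 1, 1, 1, 1, 1, 1, 1, 1, 1, 1, 1]' --delta_pos '[[0, 0.3, 0], [0, 0.4, 0.03], [0, 0.4, 0], [0, 0.4, 0], [0, 0.4, 0], [0, 0.4, 0], [0, 0.4, 0], [0, 0.4, 0], [0, 0.4, 0], [0, 0.4, 0], [0, 0.3, 0], [0, 0.2, 0], [0, 0, 0], [0, 0, 0]]' --angular '[[0, 0, 0], [0, 0, 0], [0, 0, 0], [0, 0, 0], [0, 0, 0], [0, 0, 0], [0, 0, 0], [0, 0, 0], [0, 0, 0], [0, 0, 0], [0, 0, 0], [0, 0, 0], [0, 0, 0], [0, 0, 0]]'

```text
clock: 24.9
position: [0.5441, 0.0276, 0.0402]
ee_rot: [0.176, 3.137, -0.0]
force: [0.3, -0.7, -1.1]
width: 0.123
gripper_force: 50.0
```

```bash
python3 - <<'E'
from h import *
cs()
E
```

```text
t 24.9 TCP case x,y,z mm 0.0 -40.13 40.24 F x,y,z 0.3 -0.7 -1.1 tilt [ 0.e+00 -1.e-04 -1.e+00] yaw 83.59 M [0.   0.03 0.01]
```

Request:
carry_out --claw '[1, 1, 1, 1, 1, 1, 1, 1]' --delta_pos '[[0, 0.15, 0], [0, 0.15, 0], [0, 0.15, 0], [0, 0.15, 0], [0, 0.1, 0], [0, 0.1, 0], [0, 0, 0], [0, 0, 0]]' --angular '[[0, 0, 0], [0, 0, 0], [0, 0, 0], [0, 0, 0], [0, 0, 0], [0, 0, 0], [0, 0, 0], [0, 0, 0]]'

```text
clock: 25.7
position: [0.545, 0.0357, 0.0402]
ee_rot: [0.176, 3.137, -0.0]
force: [-0.5, -0.3, -0.5]
width: 0.124
gripper_force: 50.0
```

```bash
python3 - <<'E'
from h import *
cs()
E
```

```text
t 25.7 TCP case x,y,z mm 0.02 -32.01 40.22 F x,y,z -0.5 -0.3 -0.5 tilt [ 0. -0. -1.] yaw 83.59 M [-0.03  0.    0.04]
```

Request:
carry_out --claw '[1, 1, 1, 1, 1]' --delta_pos '[[0, 0.1, 0], [0, 0.1, 0], [0, 0.05, 0], [0, 0, 0], [0, 0, 0]]' --angular '[[0, 0, 0], [0, 0, 0], [0, 0, 0], [0, 0, 0], [0, 0, 0]]'

```text
clock: 26.2
position: [0.5452, 0.0373, 0.0403]
ee_rot: [0.177, 3.137, -0.001]
force: [-1.0, -5.0, 0.4]
width: 0.124
gripper_force: 50.0
```

```bash
python3 - <<'E'
from h import *
cs()
E
```

```text
t 26.2 TCP case x,y,z mm 0.05 -30.39 40.28 F x,y,z -0.4 -5.1 0.4 tilt [-0.e+00 -7.e-04 -1.e+00] yaw 83.54 M [-1.06  0.18  0.06]
```

Request:
carry_out --claw '[1, 1, 1, 1, 1, 1]' --delta_pos '[[0, 0.05, 0], [0, 0.05, 0], [0, 0.05, 0], [0, 0.05, 0], [0, 0, 0], [0, 0, 0]]' --angular '[[0, 0, 0], [0, 0, 0], [0, 0, 0], [0, 0, 0], [0, 0, 0], [0, 0, 0]]'

```text
clock: 26.8
position: [0.5454, 0.0381, 0.0404]
ee_rot: [0.179, 3.137, -0.003]
force: [-1.8, -8.9, 2.9]
width: 0.121
gripper_force: 50.1
```

```bash
python3 - <<'E'
from h import *
cs()
E
```

```text
t 26.8 TCP case x,y,z mm 0.13 -29.6 40.36 F x,y,z -0.9 -9.0 2.9 tilt [-1.0e-04 -1.8e-03 -1.0e+00] yaw 83.48 M [-1.74  0.28  0.12]
```

Request:
carry_out --claw '[1, 1, 1, 1, 1, 1]' --delta_pos '[[0, 0.05, 0], [0, 0.05, 0], [0, 0.05, 0], [0, 0.05, 0], [0, 0, 0], [0, 0, 0]]' --angular '[[0, 0, 0], [0, 0, 0], [0, 0, 0], [0, 0, 0], [0, 0, 0], [0, 0, 0]]'

```text
clock: 27.4
position: [0.5454, 0.0384, 0.0404]
ee_rot: [-0.181, -3.136, 0.005]
force: [-1.8, -13.4, 4.5]
width: 0.124
gripper_force: 50.1
```

```bash
python3 - <<'E'
from h import *
cs()
E
```

```text
t 27.4 TCP case x,y,z mm 0.16 -29.31 40.42 F x,y,z -0.3 -13.5 4.5 tilt [-3.0e-04 -3.4e-03 -1.0e+00] yaw 83.41 M [-2.8   0.48  0.12]
```

Request:
carry_out --claw '[1, 1, 1, 1, 1]' --delta_pos '[[0, 0.04, 0], [0, 0.04, 0], [0, 0.04, 0], [0, 0, 0], [0, 0, 0]]' --angular '[[0, 0, 0], [0, 0, 0], [0, 0, 0], [0, 0, 0], [0, 0, 0]]'

```text
clock: 27.9
position: [0.5454, 0.0384, 0.0404]
ee_rot: [-0.182, -3.136, 0.007]
force: [-2.0, -17.2, 5.1]
width: 0.126
gripper_force: 50.1
```

```bash
python3 - <<'E'
from h import *
cs()
E
```

```text
t 27.9 TCP case x,y,z mm 0.16 -29.22 40.39 F x,y,z -0.0 -17.3 5.1 tilt [-5.0e-04 -4.5e-03 -1.0e+00] yaw 83.36 M [-3.52  0.5   0.05]
```

Request:
carry_out --claw '[1, 1, 1, 1]' --delta_pos '[[0, 0.04, 0], [0, 0.04, 0], [0, 0.02, 0], [0, 0, 0]]' --angular '[[0, 0, 0], [0, 0, 0], [0, 0, 0], [0, 0, 0]]'

```text
clock: 28.3
position: [0.5455, 0.0387, 0.0404]
ee_rot: [-0.183, -3.136, 0.008]
force: [-2.9, -18.7, 5.3]
width: 0.122
gripper_force: 50.1
```

```bash
python3 - <<'E'
from h import *
cs()
E
```

```text
t 28.3 TCP case x,y,z mm 0.15 -28.92 40.4 F x,y,z -0.8 -18.9 5.3 tilt [-6.0e-04 -5.2e-03 -1.0e+00] yaw 83.33 M [-3.91  0.63  0.1 ]
```

Request:
carry_out --claw '[1, 1, 1, 1]' --delta_pos '[[0, 0, 0], [0, 0, 0], [0, 0.03, 0], [0, 0.03, 0]]' --angular '[[-0.002, 0, 0], [-0.002, 0, 0], [0, 0, 0], [0, 0, 0]]'

```text
clock: 28.7
position: [0.5456, 0.0396, 0.0404]
ee_rot: [-0.183, -3.136, 0.001]
force: [-2.8, -19.2, 5.3]
width: 0.124
gripper_force: 50.1
```

```bash
python3 - <<'E'
from h import *
cs()
E
```

```text
t 28.7 TCP case x,y,z mm 0.16 -28.05 40.4 F x,y,z -0.7 -19.4 5.3 tilt [-1.e-04 -9.e-04 -1.e+00] yaw 83.34 M [-3.93  0.64  0.05]
```

Request:
carry_out --claw '[1, 1, 1, 1]' --delta_pos '[[0, 0.03, 0], [0, 0.03, 0], [0, 0.03, 0], [0, 0, 0]]' --angular '[[0, 0, 0], [0, 0, 0], [0, 0, 0], [0, 0, 0]]'

```text
clock: 29.1
position: [0.5456, 0.0398, 0.0404]
ee_rot: [-0.183, -3.136, 0.002]
force: [-2.5, -19.7, 5.2]
width: 0.123
gripper_force: 50.1
```

```bash
python3 - <<'E'
from h import *
cs()
E
```

```text
t 29.1 TCP case x,y,z mm 0.18 -27.81 40.39 F x,y,z -0.3 -19.9 5.2 tilt [-2.0e-04 -1.6e-03 -1.0e+00] yaw 83.31 M [-4.24  0.61  0.06]
```

Request:
carry_out --claw '[1, 1, 1, 1]' --delta_pos '[[0, 0.03, 0], [0, 0.03, 0], [0, 0.02, 0], [0, 0, 0]]' --angular '[[-0.001, 0, 0], [0, 0, 0], [0, 0, 0], [0, 0, 0]]'

```text
clock: 29.5
position: [0.5463, 0.0422, 0.0403]
ee_rot: [0.181, 3.136, 0.001]
force: [-0.9, -14.4, 0.9]
width: 0.124
gripper_force: 50.0
```

```bash
python3 - <<'E'
from h import *
cs()
E
```

```text
t 29.5 TCP case x,y,z mm 0.58 -25.36 40.31 F x,y,z 0.7 -14.4 0.9 tilt [ 9.e-04  8.e-04 -1.e+00] yaw 83.39 M [-3.36  0.09  0.05]
```

Request:
carry_out --claw '[1, 1, 1]' --delta_pos '[[0, 0.05, 0], [0, 0.05, 0], [0, 0, 0]]' --angular '[[0, 0, 0], [0, 0, 0], [0, 0, 0]]'

```text
clock: 29.8
position: [0.5462, 0.0423, 0.0403]
ee_rot: [0.182, 3.136, -0.0]
force: [-0.1, -18.3, 2.0]
width: 0.122
gripper_force: 50.0
```

```bash
python3 - <<'E'
from h import *
cs()
E
```

```text
t 29.8 TCP case x,y,z mm 0.55 -25.28 40.29 F x,y,z 1.9 -18.2 2.0 tilt [ 6.e-04 -1.e-04 -1.e+00] yaw 83.35 M [-3.94  0.2   0.06]
```

Request:
carry_out --claw '[1, 1, 1, 1, 1, 1, 3, 3, 3, 3, 3]' --delta_pos '[[0, -0.1, 0], [0, -0.1, 0], [0, -0.1, 0], [0, -0.1, 0], [0, -0.07, 0], [0, 0, 0], [0, 0, 0], [0, 0, 0], [0, 0, 0], [0, 0, 0], [0, 0, 0]]' --angular '[[0, 0, 0], [0, 0, 0], [0, 0, 0], [0, 0, 0], [0, 0, 0], [0, 0, 0], [0, 0, 0], [0, 0, 0], [0, 0, 0], [0, 0, 0], [0, 0, 0]]'

```text
clock: 30.9
position: [0.5458, 0.0433, 0.0402]
ee_rot: [0.175, 3.136, 0.008]
force: [0.8, -0.9, -0.5]
width: 0.327
gripper_force: 0.0
```

```bash
python3 - <<'E'
from h import *
cs(); print(arm.observe()["width"])
E
```

```text
t 30.9 TCP case x,y,z mm -0.05 -24.33 40.22 F x,y,z 0.9 -0.8 -0.5 tilt [ 5.0e-04  5.3e-03 -1.0e+00] yaw 83.61 M [ 0.01 -0.03  0.  ]
0.3269886016165856
```

Released. I'll go up and check from above.

Request:
carry_out --claw '[3, 3, 3, 3, 3, 3, 3, 3, 3, 3]' --delta_pos '[[0, 0, -0.5], [0, 0, -1], [0, 0, -2], [0, 0, -3], [0, 0, -4], [0, 0, -4], [0, 0, -3], [0, 0, 0], [0, 0, 0], [0, 0, 0]]' --angular '[[0, 0, 0], [0, 0, 0], [0, 0, 0], [0, 0, 0], [0, 0, 0], [0, 0, 0], [0, 0, 0], [0, 0, 0], [0, 0, 0], [0, 0, 0]]'

```text
clock: 31.9
position: [0.545, 0.0421, 0.2146]
ee_rot: [-0.176, -3.136, -0.008]
force: [-0.4, -0.4, 0.6]
width: 0.328
gripper_force: 0.0
```

```bash
python3 - <<'E'
from h import *
im=arm.get_image("wrist")
f=cv2.resize(cv2.cvtColor(im["frame"],cv2.COLOR_RGB2BGR)[80:260,110:420],None,fx=2.5,fy=2.5,interpolation=cv2.INTER_CUBIC); cv2.imwrite("pics/w6.png",f); cs()
for k,z in(("lid_grip",.044),("lid_nose",.03)):
    for d in arm.place_of(k,im)[:1]: q=at(im,d["centre"],z)[:2]-O; print(k,d["conf"],q@x,q@u)
E
```

```text
t 31.95 TCP case x,y,z mm -0.76 -25.72 214.32 F x,y,z -0.4 0.3 -0.2 tilt [-0.0012  0.0046 -1.    ] yaw 83.59 M [ 0.05 -0.02  0.01]
lid_grip 0.62 0.0017544325320988498 -0.027213104791177375
lid_nose 0.82 0.0007650714396105329 0.07872742307243878
```

View pics/w6.png

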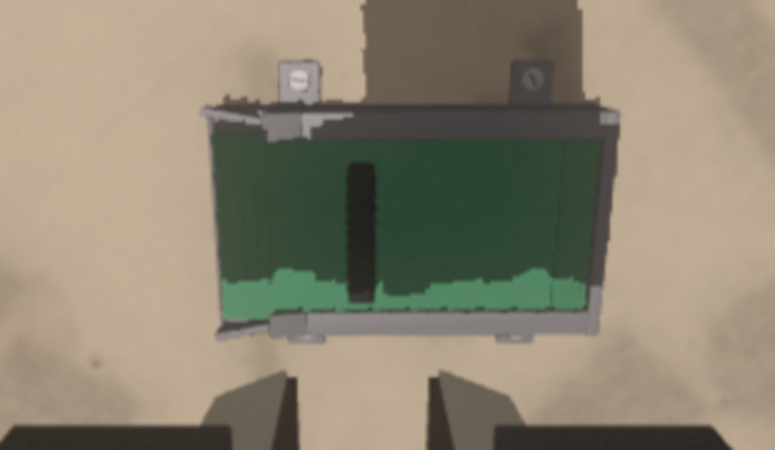

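The lid spans the case from the sill (column ~215) to the end wall (~600), lying flat under the lips, and the gripper is clear. This matches the felt snap and the hard stop, so I'm handing in.

```bash
python3 -c "
from cell import arm
print(arm.sign_off())"
```

```text
the job is handed in; nothing more can be done
None
```

The torch is in its cradle and the lid is home against the end wall, with the ridge felt to snap over at about 20 N. I handed the job in at about 32 s; the sign-off returned no verdict.

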